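Seat a slide box under the reader's retaining jaw and bolt it in

ROBOT

A 7-joint arm with a two-finger parallel gripper is mounted at the origin on a cart in front of the work surface, level with it; the furniture and walls round the work are solid. World frame = base frame: x ahead of the robot, y to its left, z up, the work surface at z = 0. Lengths are in m, angles in rad, forces in N, time in s.
With the tool pointing down it reaches from about 0.4 to 0.85 m from the base axis. Payload 10.4 kg.
Tool frame: the origin (TCP) lies at the very end of the fingers, on their centre line; the grasp point (between the pads) lies r.tcp_to_grasp behind it (r.tcp_to_grasp is the distance from the TCP to the grasp point, in m); z points along the fingers, y is the line along which they close (so a half turn about z gives the same grasp; the last joint's range is limited). The gripper opens to 87 mm and grips with 3 to 60 N. Pads are 19 mm wide; open, the fingers measure 117 mm over their backs; the gripper's body (75 mm by 190 mm) begins 51 mm behind the grasp point.
Start: joints at [1.132, 0.332, -0.065, 1.46, 0.022, 1.35, -0.088], TCP at [0.252, -0.572, 0.223] pointing down, gripper open.
Joint ranges: [-2.6, 2.6], [-0.5, 2.12], [-1.47, 1.34], [0.16, 2.42], [-1.27, 4.41], [0.06, 2.06], [-2.6, 2.6]. Speed limits (rad/s): [2.22, 2.22, 2.79, 2.79, 3.14, 3.14, 3.14].

INTERFACE

Orientations are given as a unit quaternion [x, y, z, w].
In Python, from bench import monitor, cams, ticket, r gives the robot as it stands.
- The arm moves only by the shell command python3 -m crank 'ROWS' [OPENING] [FORCE]. ROWS is a JSON object whose one key "steps" holds a list of rows, each a list of 2 entries, a list of its own where there are three numbers: the shift along the world's x, y, z in units of 25 mm (1.0 is 25 mm), then the turn, a rotation vector about the world's x, y, z in units of 5 degrees (1.0 is 5 degrees). In form: {"steps": [[[x, y, z], [ax, ay, az]], ...]}. A call has 1 to 10 rows; each row shifts and turns the commanded pose from where the row before left it; what a row does not reach is not made up. A row lasts 1/12 s, in which the tool goes at most 41.7 mm and 7.16 degrees, less where a joint would pass 70% of its speed; a pose out of reach is approached as far as the arm can. A call is refused whole if a number of a shift passes 1 or a number of a turn 1, either way. A call with a gripper value outside its range is refused whole. OPENING is the finger opening in mm, from 0 to 87, set as the call begins (- or left out, the last holds). The fingers move at their own pace and stop on an object; FORCE is the grip in N (left out, the last holds). Time passes only in rows, so rows that do not move let the fingers close. It gives the time, the measured TCP pose, the force, the opening and the grip force at its end, in the units of the state.
- monitor.read_state(): the state, without advancing time (a new reading comes with each control period).
- cams.camera(name): name is "side" or "top"; returns a dict with "pixels" (420x560x3 uint8, blue, green, red), "z_map" (420x560 float32, m along the optical axis (not along the pixel's ray), 0 where there is no reading), "vfov" (degrees; the focal length in pixels is half the picture's height over the tangent of half this angle, whatever the lens; pixels are square), "cx", "cy" (the principal point, pixels), "k1" (the pictures are not rectified: a ray, as slopes to the right and down, at radius r is drawn at 1 + k1 r^2 times it, then the intrinsics apply), "T" (4x4, takes a point from camera to world coordinates). Camera axes: x right, y up, looking along -z (the intrinsics and any distortion apply to the point x, -y, -z); pixel columns grow to the right and rows downward; lengths in m; the calibration is good to about 2 mm. A picture is of the moment at which its call begins.
- ticket.close_job(): hands the job in; it is judged then, once.
The state is a dict: "time": time; "joint_positions": joint angles; "joint_vel": joint speeds; "joint_torque": joint torques, N m; "ee_pos": TCP position; "eef_rot": TCP orientation; "ft_force": force on the tool from outside, world axes, zero at the start; "torque": the same for the moment, N m; "width": finger opening in m; "grip_force": force on a finger pad.
Only numpy, scipy, OpenCV 4.12 (cv2) and the standard library are available. Lean on these libraries where they do the work, as an engineer would, in place of code of your own. Each camera call takes 0.05 s, during which the arm holds its last target. There are 200 camera calls.

TASK

Put the blue box of microscope slides flat into the pocket of the reader station, lengthwise, sliding it in under the blue retaining jaw until it is fully home against the end stop, with its top up. Then push the red-knobbed bolt all the way across behind it so the box cannot slide back out. Leave the other things on the bench where they are.

Things in the scene. Friction and masses are not known exactly. Their poses are not given: they have to be found in the camera images.
- slide_box: Loose box of microscope slides, blue with a pale label on top, rigid and closed, about 0.06 kg: 30 mm wide (its x), 78 mm long (its y), 26 mm high (z). Origin at the centre of its underside. At the start it lies flat on the bench, z up, on the robot's right of the reader; either end may go in first.
- reader: Fixed reader station, white plastic and aluminium. Origin on the bench under the pocket's middle; x points from the pocket's mouth inward (roughly the robot's left, world +y), y roughly towards the robot, z up; all reader numbers are mm in this frame. Base plate 6 thick, x -60 to 155, y -70 to 70. White housing x 52 to 152, y -70 to 70, to z=201.
- pocket (a point): On the pocket's floor, z=6, axes as the reader's: when fully home the box's origin is here, long side along x. End stop face at x=39; cheeks with inner faces y=+-17, outer +-37, from x=2 inward, to z=36; mouth flared to y=+-25 at x=-11. Ahead of x=-11 the box's sides are free. Reader frame.
- jaw (a point): Middle of the front lower edge of the blue retaining jaw that overhangs the pocket: it spans reader x 8 to 51, y -37 to 37, z 36 to 48, its underside 30 mm above the pocket's floor, 4 mm more than the box is high.
- hood (a point): Middle of the front lower edge of the white scanner hood over the pocket: reader x -43 to 68, y -55 to 55, z 135 to 201. A vertical gripper cannot work at the pocket; one whose wrist leans back towards reader -x by 35 to 45 degrees clears it while gripping the box near its outer end.
- bolt (a joint): Sliding steel bolt: 0 = drawn back towards the robot, 0.050 m = shut against its stop; moves along reader -y, stays where left, friction about 2 N; starts at 0 to 0.010. Bar at reader x -54 to -44, z 10 to 24, tip at y=40 when 0, y=-10 when shut, 5 mm behind a box fully home. Guide block x -58 to -40, y 44 to 64, to z=28; plate below it 6 thick, x -90 to -35, y 65 to 155.
- bolt_knob (a point): Centre of the top of the bolt's upright red knob, 46 mm above the bench; the knob is 16 mm in diameter and 34 mm high, and rides on the bolt. It stands 80 mm before the pocket point (reader x) and at reader y=121 mm minus the bolt's value. Push it from its reader +y side, the one nearer the robot.
- white_bottle: Bystander: white bottle, 60 mm diameter, 140 high; origin at the centre of its underside.
- tape: Bystander: roll of tan tape lying flat, 84 mm diameter, 19 high; origin at the centre of its underside.
- kitchen_timer: Bystander: round white timer with a dark dial, 66 mm diameter, 49 high; origin at the centre of its underside.
Mind the look-alikes: they are no part of the job. What is shaped like the slide_box but brown or orange is not meant.

How it is judged:
By the outcome, as a careful person would: the job done as asked, in the order asked, and still so for the second after the job is handed in, with the robot touching nothing.
It also fails if it takes over 56 s, if anything falls off the work surface, if the arm or the gripper's body presses on something with over 40 N, if the wrist force passes 120 N, or if a joint passes its speed limit or range.

## Working session

There is one attempt and no reset: what is moved stays moved. The work goes in short steps, Python scripts to look and compute and a shell command to move; the robot and the scene stay as the last step left them, time stands still between calls to the robot, and variables do not carry over. Pictures are saved under pics/ and viewed, at most 10 in all, crops included, and the job is handed in when it is done.

```bash
ls; mkdir -p pics; cat > h.py <<'E'
import numpy as np,cv2
from bench import monitor,cams,ticket,r
def shot(n):
    c=cams.camera(n); c["f"]=210/np.tan(np.radians(c["vfov"])/2); return c
def rays(c,uv):
    uv=np.asarray(uv,float).reshape(-1,1,2)
    K=np.array([[c["f"],0,c["cx"]],[0,c["f"],c["cy"]],[0,0,1]])
    n=cv2.undistortPoints(uv,K,np.array([c["k1"],0,0,0,0.]))[:,0]
    d=np.c_[n[:,0],-n[:,1],-np.ones(len(n))]
    return d@c["T"][:3,:3].T, c["T"][:3,3]
def plane(c,uv,z):
    d,o=rays(c,uv); return o+d*((z-o[2])/d[:,2])[:,None]
def depth(c,uv):
    d,o=rays(c,uv); uv=np.asarray(uv).reshape(-1,2).astype(int)
    return o+d*c["z_map"][uv[:,1],uv[:,0]][:,None]
E
python3 - <<'E'
from h import *
for n in("side","top"):
    c=shot(n); cv2.imwrite(f"pics/{n}0.png",c["pixels"]); print(n,c["vfov"],c["k1"],c["T"].round(3).tolist())
print(r.tcp_to_grasp,monitor.read_state())
E
```

```text
pics
side 50.26991230605924 -0.016381923516148568 [[1.0, 0.006, 0.014, 0.636], [0.006, 0.669, -0.743, -0.93], [-0.014, 0.743, 0.669, 0.968], [0.0, 0.0, 0.0, 1.0]]
top 43.17421611942456 0.070000843731392 [[0.389, 0.718, -0.578, -0.279], [-0.921, 0.31, -0.234, -0.311], [0.011, 0.623, 0.782, 1.332], [0.0, 0.0, 0.0, 1.0]]
0.0187 {'time': 0.1, 'joint_positions': array([ 1.13240186,  0.33277947, -0.06467666,  1.46086057,  0.02157721,
        1.34990339, -0.088481  ]), 'joint_vel': array([ 0.00063991, -0.00068848, -0.00053804, -0.00218489,  0.00122227,
        0.00083389, -0.0001927 ]), 'joint_torque': array([ 1.70398471e-03, -6.24544859e+01,  2.49028491e-02, -3.90720928e+01,
       -6.14040834e-02,  3.64618725e-02,  5.25982637e-05]), 'ee_pos': array([ 0.25229768, -0.57143173,  0.22185013]), 'eef_rot': array([ 9.78465743e-01,  2.06408321e-01, -1.50741436e-04, -6.09936451e-04]), 'ft_force': array([ 1.10892263, -0.44006566, -0.02672991]), 'torque': array([ 0.06131853,  0.00858763, -0.04843732]), 'grip_force': 0.0, 'width': 0.08689347867742292}
```

View pics/top0.png

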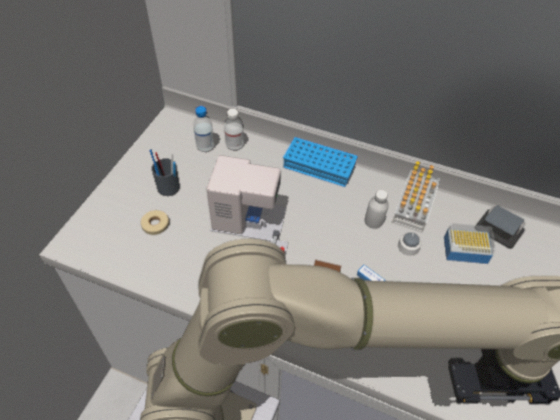

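View pics/side0.png

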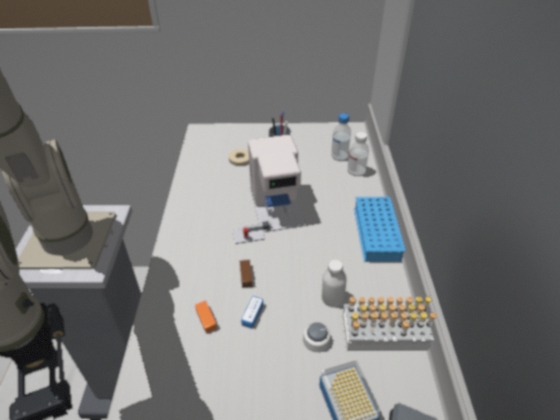

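Side view: the slide box is blue with a pale label at (253,311). Look-alikes are orange at (206,316) and brown at (246,273). Other blue things are the rack (378,228), the tip box (350,395) and the jaw (278,200). I choose (253,311). The red knob is at (246,231).

```bash
python3 - <<'E'
from h import *
c=shot("side"); im=c["pixels"]
crop=cv2.resize(im[130:335,185:345],None,fx=3.7,fy=2.9*1,interpolation=cv2.INTER_CUBIC)
crop=cv2.resize(im[130:335,185:345],None,fx=2.9,fy=2.9,interpolation=cv2.INTER_CUBIC)
cv2.imwrite("pics/crop1.png",crop)
hsv=cv2.cvtColor(im,cv2.COLOR_BGR2HSV)
# things by height above bench in the box region
v,u=np.mgrid[285:340,225:290]; uv=np.c_[u.ravel(),v.ravel()]
P=depth(c,uv); print("bench z",np.median(P[:,2]))
top=P[(P[:,2]>.018)&(P[:,2]<.04)]
print(len(top),np.median(top[:,2]),cv2.minAreaRect((top[:,:2]*1000).astype(np.float32)))
# colour-based on z=.026
m=((hsv[...,0]>95)&(hsv[...,0]<125)&(hsv[...,1]>90)).astype(np.uint8)
for x in cv2.findContours(m,0,1)[0]:
    if cv2.contourArea(x)>15: print("blue",cv2.boundingRect(x),cv2.contourArea(x))
mr=(((hsv[...,0]<6)|(hsv[...,0]>172))&(hsv[...,1]>130)).astype(np.uint8)
for x in cv2.findContours(mr,0,1)[0]:
    if cv2.contourArea(x)>8: b=cv2.boundingRect(x);print("red",b, plane(c,[[b[0]+b[2]/2,b[1]+3]],.046))
# housing/hood top plane z~.201
v,u=np.mgrid[125:200,235:315]; P=depth(c,np.c_[u.ravel(),v.ravel()])
t=P[(abs(P[:,2]-.201)<.006)]; print("hood top",len(t),np.median(t[:,2]),cv2.minAreaRect((t[:,:2]*1000).astype(np.float32)))
np.save("t.npy",t)
E
```

```text
bench z 0.0009444179402092745
338 0.02643980075178065 ((568.8086547851562, -269.476806640625), (80.14030456542969, 30.245573043823242), 71.84144592285156)
blue (320, 381, 17, 39) 91.0
blue (242, 304, 20, 23) 55.5
blue (355, 197, 50, 64) 2463.0
blue (266, 195, 24, 11) 180.0
blue (339, 113, 10, 10) 68.5
red (244, 229, 4, 7) [[ 0.54249024 -0.01834541  0.046     ]]
hood top 1624 0.20114506785746533 ((626.99462890625, 150.49085998535156), (137.97178649902344, 198.4789581298828), 12.027057647705078)
```

View pics/crop1.png

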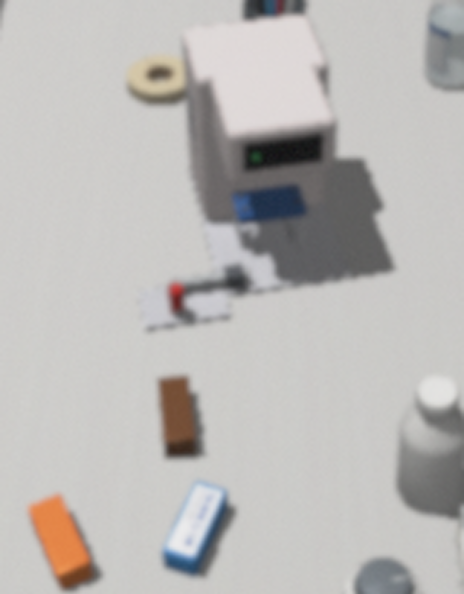

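The crop confirms the choice: a blue box with a pale label at crop (197,525), away from the orange and brown ones. Next I refine the reader pose, the knob and the neighbouring objects.

```bash
python3 - <<'E'
from h import *
def grid(c,u0,u1,v0,v1):
    v,u=np.mgrid[v0:v1,u0:u1]; uv=np.c_[u.ravel(),v.ravel()]; return uv,depth(c,uv)
S=shot("side");T=shot("top")
for n,c,b in(("side",S,(235,315,125,200)),("top",T,(195,295,145,240))):
    uv,P=grid(c,*b); t=P[abs(P[:,2]-.201)<.006]
    # hood/housing side edges: for yaw, project and compare
    best=cv2.minAreaRect((t[:,:2]*1000).astype(np.float32)); print(n,len(t),best,np.median(t[:,2]))
    for ang in (10,11,12,13,14):
        a=np.radians(ang); X=np.array([-np.sin(a),np.cos(a)]);Y=np.array([-np.cos(a),-np.sin(a)])
        q=t[:,:2]@np.c_[X,Y]*1000
        x0,x1=np.percentile(q[:,0],[.3,99.7]); h=q[q[:,0]<x0+85]; g=q[q[:,0]>x0+105]
        # hood edges slope: near vs far thirds
        f=lambda s:np.percentile(s[:,1],[1,99]).round(1)
        print(ang,(x0.round(1),x1.round(1)),"hood",f(h[h[:,0]<x0+40]),f(h[h[:,0]>=x0+40]),"hous",f(g))
    hsv=cv2.cvtColor(c["pixels"],cv2.COLOR_BGR2HSV)
    m=((hsv[...,0]<8)|(hsv[...,0]>170))&(hsv[...,1]>120); 
    v,u=np.nonzero(m); k=np.c_[u,v]; P=depth(c,k); s=(P[:,2]<.055)&(P[:,2]>.012)&(np.hypot(P[:,0]-.54,P[:,1])<.05)
    print("knob",np.c_[k[s],(P[s]*1000).round()][:40].tolist())
for nm,b in(("timer",(300,335,318,352)),("bottle",(318,350,258,308)),("orange",(192,220,298,334)),("brown",(236,258,258,290))):
    uv,P=grid(S,*b); P=P[P[:,2]>.015]; print(nm,(np.median(P,0)).round(3),P.min(0).round(3),P.max(0).round(3))
uv,P=grid(T,350,392,260,284); P=P[(abs(P[:,2]-.026)<.006)]; print("box top cam",len(P),np.median(P,0),cv2.minAreaRect((P[:,:2]*1000).astype(np.float32)))
E
```

```text
side 1621 ((628.964599609375, 149.93746948242188), (138.52342224121094, 198.4291229248047), 13.78304386138916) 0.20109076665531422
10 (np.float64(-58.9), np.float64(134.8)) hood [-697.  -593.3] [-696.8 -591.8] hous [-708.7 -574.7]
11 (np.float64(-69.7), np.float64(122.9)) hood [-697.3 -592.7] [-696.3 -591.9] hous [-710.3 -576.1]
12 (np.float64(-80.5), np.float64(112.0)) hood [-696.2 -591.7] [-696.  -591.8] hous [-711.7 -577.4]
13 (np.float64(-91.9), np.float64(101.1)) hood [-694.9 -590.6] [-695.5 -591.7] hous [-712.9 -578.4]
14 (np.float64(-103.6), np.float64(90.7)) hood [-693.5 -589.3] [-694.9 -590.7] hous [-713.9 -579. ]
knob [[245.0, 228.0, 539.0, -3.0, 47.0], [244.0, 229.0, 536.0, -7.0, 47.0], [245.0, 229.0, 539.0, -8.0, 48.0], [246.0, 229.0, 542.0, -3.0, 43.0], [247.0, 229.0, 545.0, -10.0, 50.0], [244.0, 230.0, 536.0, -11.0, 47.0], [245.0, 230.0, 539.0, -8.0, 44.0], [246.0, 230.0, 542.0, -11.0, 46.0], [247.0, 230.0, 545.0, -8.0, 44.0], [244.0, 231.0, 536.0, -13.0, 45.0], [245.0, 231.0, 539.0, -13.0, 45.0], [246.0, 231.0, 542.0, -12.0, 43.0], [247.0, 231.0, 545.0, -9.0, 41.0], [2
[... 956 characters left out ...]
[282.0, 247.0, 540.0, -2.0, 52.0], [281.0, 248.0, 536.0, -0.0, 51.0], [282.0, 248.0, 540.0, -2.0, 47.0], [283.0, 248.0, 539.0, -5.0, 50.0], [282.0, 249.0, 539.0, -3.0, 43.0], [283.0, 249.0, 539.0, -6.0, 45.0], [283.0, 250.0, 539.0, -6.0, 40.0]]
timer [ 0.723 -0.356  0.041] [ 0.636 -0.93   0.015] [ 0.755 -0.318  0.968]
bottle [ 0.771 -0.239  0.091] [ 0.636 -0.93   0.015] [ 0.805 -0.199  0.968]
orange [ 0.454 -0.289  0.026] [ 0.423 -0.93   0.015] [ 0.636 -0.244  0.968]
brown [ 0.545 -0.149  0.027] [ 0.527 -0.93   0.015] [ 0.636 -0.104  0.968]
box top cam 209 [ 0.56926119 -0.25770751  0.02601177] ((568.0751342773438, -263.0772705078125), (75.44596862792969, 36.53629684448242), 67.9362564086914)
```

```bash
cat > plan.py <<'E'
import sys
from h import *
from scipy.spatial.transform import Rotation as Ro
O=np.array([637.8,97.8,0]); A=12.0
def pose(org,yaw_u,u,w,z,lean):
    """org mm, u-axis direction (deg); TCP at org+u*U+w*W, z; lean deg, W = U turned -90"""
    a=np.radians(yaw_u); U=np.array([np.cos(a),np.sin(a),0]); W=np.array([np.sin(a),-np.cos(a),0])
    l=np.radians(lean); Z=np.sin(l)*U-np.cos(l)*np.array([0,0,1])
    R=np.c_[np.cross(W,Z),W,Z]
    return np.array([org[0],org[1],0])+u*U+w*W+[0,0,z],R
def show(p,R):
    s=monitor.read_state(); C=Ro.from_quat(s["eef_rot"]).as_matrix()
    print("t",round(s["time"],2),"tcp",(s["ee_pos"]*1000).round(1),"F",s["ft_force"].round(1),"w",round(s["width"]*1000,1),"grip",round(s["grip_force"],1))
    print("shift",((p-s["ee_pos"]*1000)/25).round(2),"turn",(np.degrees(Ro.from_matrix(R@C.T).as_rotvec())/5).round(2),"q",s["joint_positions"].round(2))
    a=np.radians(90+A); X=np.array([np.cos(a),np.sin(a)]);Y=np.array([-np.sin(a),np.cos(a)])
    d=s["ee_pos"][:2]*1000-O[:2]; print("reader xy",(d@X).round(1),(d@Y).round(1),"X units",X.round(3),"Y units",Y.round(3))
BOX=(568.8,-268.8)
# args: box|reader u w z lean
k,u,w,z,l=sys.argv[1],*map(float,sys.argv[2:6])
show(*(pose(BOX,72,u,w,z,l) if k=="box" else pose(O,90+A,u,w,z,l)))
E
python3 plan.py box -23 0 120 40
```

```text
t 0.25 tcp [ 252.4 -571.6  222.2] F [-0.5  0.1 -0.2] w 87.2 grip 0.0
shift [12.37 11.24 -4.09] turn [ 6.1  -5.52  9.23] q [ 1.13  0.33 -0.06  1.46  0.02  1.35 -0.09]
reader xy -574.6 516.2 X units [-0.208  0.978] Y units [-0.978 -0.208]
```

```bash
R='[[0.88,0.8,-0.2],[0.44,-0.39,0.66]]'; true
python3 -m crank '{"steps":[[[0.88,0.8,-0.2],[0.44,-0.39,0.66]],[[0.88,0.8,-0.2],[0.44,-0.39,0.66]],[[0.88,0.8,-0.2],[0.44,-0.39,0.66]],[[0.88,0.8,-0.2],[0.44,-0.39,0.66]],[[0.88,0.8,-0.2],[0.44,-0.39,0.66]],[[0.88,0.8,-0.2],[0.44,-0.39,0.66]],[[0.88,0.8,-0.2],[0.44,-0.39,0.66]]]}' 60 20
python3 plan.py box -23 0 120 40
```

```text
time: 0.83
ee_pos: [0.4072, -0.4309, 0.1876]
eef_rot: [0.901, 0.395, 0.144, -0.106]
ft_force: [0.2, -0.8, 0.6]
width: 0.0607
grip_force: 0.0
t 0.83 tcp [ 407.2 -430.9  187.6] F [ 0.2 -0.8  0.6] w 60.7 grip 0.0
shift [ 6.18  5.61 -2.7 ] turn [ 3.03 -2.77  4.57] q [ 1.11  0.41 -0.24  1.48 -0.24  1.39  0.2 ]
reader xy -469.2 335.4 X units [-0.208  0.978] Y units [-0.978 -0.208]
```

```bash
python3 -m crank '{"steps":[[[0.88,0.8,-0.38],[0.43,-0.4,0.65]],[[0.88,0.8,-0.38],[0.43,-0.4,0.65]],[[0.88,0.8,-0.38],[0.43,-0.4,0.65]],[[0.88,0.8,-0.38],[0.43,-0.4,0.65]],[[0.88,0.8,-0.38],[0.43,-0.4,0.65]],[[0.88,0.8,-0.38],[0.43,-0.4,0.65]],[[0.9,0.8,-0.4],[0.43,-0.4,0.65]],[[0,0,0],[0,0,0]],[[0,0,0],[0,0,0]]]}'
python3 plan.py box -23 0 13 40; python3 - <<'E'
from h import *
c=shot("side"); cv2.imwrite("pics/c2.png",cv2.resize(c["pixels"][200:360,160:360],None,fx=3,fy=3,interpolation=cv2.INTER_CUBIC))
E
```

```text
time: 1.58
ee_pos: [0.5613, -0.29, 0.1191]
eef_rot: [0.761, 0.551, 0.277, -0.201]
ft_force: [-0.5, -2.0, 0.3]
width: 0.0603
grip_force: 0.0
t 1.58 tcp [ 561.3 -290.   119.1] F [-0.5 -2.   0.3] w 60.3 grip 0.0
shift [ 0.01 -0.03 -4.24] turn [-0.01 -0.01  0.03] q [ 1.02  0.69 -0.42  1.39 -0.4   1.38  0.47]
reader xy -363.4 155.4 X units [-0.208  0.978] Y units [-0.978 -0.208]
```

View pics/c2.png

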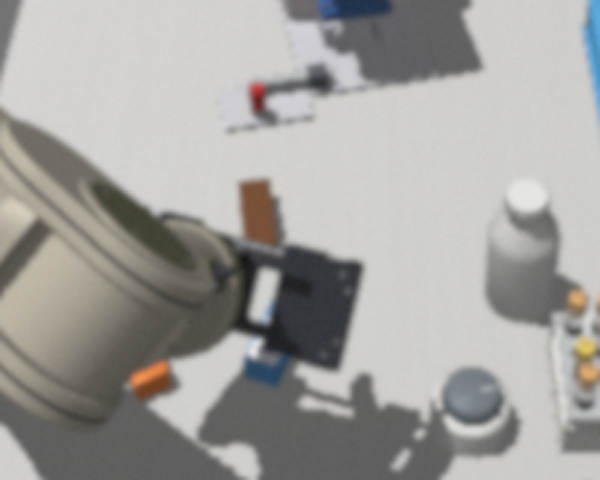

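The crop shows the gripper leaning above the blue box (crop 265,360). The box lies between the fingers, and the bottle and timer are clear. I lower now.

```bash
python3 -m crank '{"steps":[[[0,0,-0.8],[0,0,0]],[[0,0,-0.8],[0,0,0]],[[0,0,-0.8],[0,0,0]],[[0,0,-0.7],[0,0,0]],[[0,0,-0.5],[0,0,0]],[[0,0,-0.4],[0,0,0]],[[0,0,-0.2],[0,0,0]],[[0,0,0],[0,0,0]],[[0,0,0],[0,0,0]]]}'
python3 -m crank '{"steps":[[[0,0,0],[0,0,0]],[[0,0,0],[0,0,0]],[[0,0,0],[0,0,0]],[[0,0,0],[0,0,0]],[[0,0,0],[0,0,0]],[[0,0,0],[0,0,0]],[[0,0,0],[0,0,0]],[[0,0,0],[0,0,0]]]}' 20 20
python3 plan.py box -23 0 13 40
```

```text
time: 2.38
ee_pos: [0.5613, -0.292, 0.0162]
eef_rot: [0.762, 0.551, 0.277, -0.199]
ft_force: [-0.7, -0.3, 0.5]
width: 0.06
grip_force: 0.0
time: 3.05
ee_pos: [0.561, -0.2918, 0.0157]
eef_rot: [0.762, 0.551, 0.277, -0.199]
ft_force: [-0.3, 0.1, 1.1]
width: 0.0299
grip_force: 20.0
t 3.05 tcp [ 561.  -291.8   15.7] F [-0.3  0.1  1.1] w 29.9 grip 20.0
shift [ 0.03  0.04 -0.11] turn [0.03 0.01 0.05] q [ 1.01  0.81 -0.4   1.43 -0.38  1.24  0.54]
reader xy -365.1 156.1 X units [-0.208  0.978] Y units [-0.978 -0.208]
```

```bash
python3 -m crank '{"steps":[[[0,0,0.3],[0,0,0]],[[0,0,0.6],[0,0,0]],[[0,0,0.8],[0,0,0]],[[0,0,0.8],[0,0,0]],[[0,0,0.8],[0,0,0]],[[0,0,0.8],[0,0,0]],[[0,0,0.5],[0,0,0]],[[0,0,0],[0,0,0]]]}' 20 35
python3 plan.py reader -130 0 80 40
```

```text
time: 3.72
ee_pos: [0.5623, -0.2925, 0.1346]
eef_rot: [0.761, 0.552, 0.277, -0.197]
ft_force: [0.4, -0.5, -1.1]
width: 0.0297
grip_force: 35.0
t 3.72 tcp [ 562.3 -292.5  134.6] F [ 0.4 -0.5 -1.1] w 29.7 grip 35.0
shift [ 4.1  10.53 -2.18] turn [0.05 0.07 6.05] q [ 1.02  0.67 -0.42  1.38 -0.4   1.4   0.46]
reader xy -366.1 155.0 X units [-0.208  0.978] Y units [-0.978 -0.208]
```

```bash
python3 -m crank '{"steps":[[[0.1,0.5,0],[0,0,0.4]],[[0.1,0.8,0],[0,0,0.4]],[[0.1,0.8,0],[0,0,0.4]],[[0.1,0.8,0],[0,0,0.4]],[[0.1,0.8,0],[0,0,0.4]],[[0.2,0.8,0],[0,0,0.4]],[[0.4,0.8,0],[0,0,0.4]],[[0.4,0.8,0],[0,0,0.4]],[[0.4,0.8,0],[0,0,0.4]],[[0.4,0.8,0],[0,0,0.4]]]}'
python3 plan.py reader -130 0 80 40
```

```text
time: 4.55
ee_pos: [0.619, -0.0964, 0.1306]
eef_rot: [0.653, 0.676, 0.237, -0.245]
ft_force: [0.1, -0.2, -0.2]
width: 0.0296
grip_force: 35.0
t 4.55 tcp [619.  -96.4 130.6] F [ 0.1 -0.2 -0.2] w 29.6 grip 35.0
shift [ 1.83  2.68 -2.02] turn [0.02 0.02 2.  ] q [ 0.76  0.7  -0.53  1.38 -0.33  1.4   0.43]
reader xy -186.0 58.8 X units [-0.208  0.978] Y units [-0.978 -0.208]
```

```bash
python3 -m crank '{"steps":[[[0.4,0.5,-0.1],[0,0,0.4]],[[0.4,0.5,-0.3],[0,0,0.4]],[[0.4,0.5,-0.4],[0,0,0.4]],[[0.3,0.5,-0.4],[0,0,0.4]],[[0.2,0.3,-0.4],[0,0,0.4]],[[0.1,0.2,-0.3],[0,0,0]],[[0,0,0],[0,0,0]],[[0,0,0],[0,0,0]],[[0,0,0],[0,0,0]]]}'
python3 plan.py reader -110 0 26 40;python3 - <<'E'
from h import *
c=shot("side"); cv2.imwrite("pics/c3.png",cv2.resize(c["pixels"][130:290,180:380],None,fx=3,fy=3,interpolation=cv2.INTER_CUBIC))
c=shot("top"); cv2.imwrite("pics/t3.png",cv2.resize(c["pixels"][130:290,180:380],None,fx=3,fy=3,interpolation=cv2.INTER_CUBIC))
E
```

```text
time: 5.3
ee_pos: [0.6634, -0.0376, 0.0836]
eef_rot: [0.594, 0.729, 0.216, -0.264]
ft_force: [1.0, -1.0, -0.3]
width: 0.0299
grip_force: 35.0
t 5.3 tcp [663.4 -37.6  83.6] F [ 1.  -1.  -0.3] w 29.9 grip 35.0
shift [-0.11  1.11 -2.3 ] turn [0.03 0.02 0.07] q [ 0.61  0.85 -0.54  1.23 -0.25  1.42  0.45]
reader xy -137.8 3.1 X units [-0.208  0.978] Y units [-0.978 -0.208]
```

View pics/c3.png

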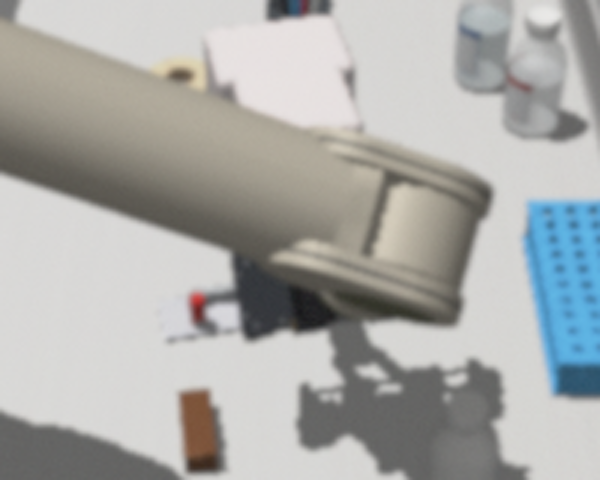

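The arm covers the pocket in the side view. The knob is at crop (198,305), just left of the gripper body at (240,290). I check the forearm's clearance above the hood before going in.

```bash
python3 - <<'E'
from h import *
for n in("side","top"):
    c=shot(n); v,u=np.mgrid[60:330:2,100:400:2]; P=depth(c,np.c_[u.ravel(),v.ravel()])*1000
    a=np.radians(102);X=np.array([np.cos(a),np.sin(a)]);Y=np.array([-np.sin(a),np.cos(a)])
    q=np.c_[(P[:,:2]-[637.8,97.8])@np.c_[X,Y],P[:,2]]
    for y0 in range(-160,200,30):
        s=q[(q[:,2]>210)&(q[:,2]<600)&(abs(q[:,0]+100)<150)&(q[:,1]>=y0)&(q[:,1]<y0+30)]
        if len(s)>5: i=s[:,0].argmax(); print(n,y0,"max x pt",s[i].round(),"z range",np.percentile(s[:,2],[1,99]).round(),"x",np.percentile(s[:,0],[1,99]).round())
E
```

```text
top -10 max x pt [ 25.  15. 211.] z range [219. 282.] x [-249.  -61.]
top 20 max x pt [-211.   21.  229.] z range [216. 274.] x [-249. -212.]
top 50 max x pt [-215.   53.  233.] z range [212. 235.] x [-238. -215.]
```

View pics/t3.png

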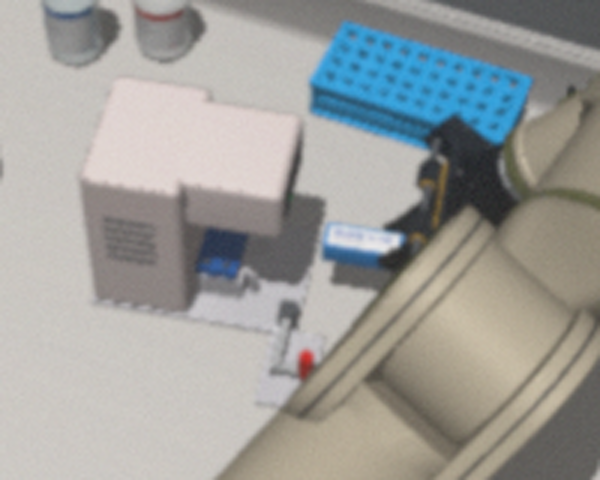

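The top view shows the held box at crop (360,240), label up, level and pointing at the pocket. The knob is at (305,362) and the jaw at (222,255). I measure the held box.

```bash
cat > held.py <<'E'
from h import *
import sys
zt=float(sys.argv[1]); c=shot("top"); v,u=np.mgrid[170:260,230:330]; P=depth(c,np.c_[u.ravel(),v.ravel()])*1000
hsv=cv2.cvtColor(c["pixels"],cv2.COLOR_BGR2HSV)[170:260,230:330].reshape(-1,3)
a=np.radians(102);X=np.array([np.cos(a),np.sin(a)]);Y=np.array([-np.sin(a),np.cos(a)])
q=np.c_[(P[:,:2]-[637.8,97.8])@np.c_[X,Y],P[:,2]]
m=(abs(q[:,2]-zt)<7)&(abs(q[:,1])<30)&(q[:,0]<0)&(hsv[:,2]>70)
s=q[m]; print(len(s),"min",s.min(0).round(1),"max",s.max(0).round(1))
G=np.c_[s[:,:2],np.ones(len(s))]; k=np.linalg.lstsq(G,s[:,2],rcond=None)[0]; print("slope deg",np.degrees(np.arctan(k[:2])).round(1),"z med",np.median(s[:,2]).round(1))
for x0 in range(int(s[:,0].min()),int(s[:,0].max()),10):
    t=s[(s[:,0]>=x0)&(s[:,0]<x0+10)]
    if len(t)>5: print(x0+5,np.percentile(t[:,1],[3,97]).round(1))
E
python3 held.py 94
```

```text
228 min [-150.8  -20.4   87.1] max [-72.7  22.1 100.8]
slope deg [-0.4 -3. ] z med 94.4
-145 [-14.3   5.4]
-135 [-18.5  18. ]
-125 [-13.   16.4]
-115 [-11.5  15.5]
-105 [-13.6  20.2]
-95 [-11.   16.9]
-85 [-14.3  18.4]
-75 [-14.2  18.2]
```

```bash
python3 -m crank '{"steps":[[[0.1,0.1,-0.4],[0,0,0]],[[0,0,-0.6],[0,0,0]],[[0,0,-0.6],[0,0,0]],[[-0.1,0.3,-0.5],[0,0,0]],[[-0.1,0.4,-0.2],[0,0,0]],[[0,0.3,-0.1],[0,0,0]],[[0,0,0],[0,0,0]],[[0,0,0],[0,0,0]]]}'
python3 plan.py reader -65 0 24 40; python3 held.py 36
```

```text
time: 6.22
ee_pos: [0.6611, -0.0083, 0.0234]
eef_rot: [0.593, 0.73, 0.216, -0.264]
ft_force: [-0.3, 0.2, 0.3]
width: 0.0299
grip_force: 35.0
t 6.22 tcp [661.1  -8.3  23.4] F [-0.3  0.2  0.3] w 29.9 grip 35.0
shift [-0.39  1.7   0.02] turn [0.02 0.03 0.04] q [ 0.58  0.9  -0.54  1.29 -0.24  1.31  0.47]
reader xy -108.6 -0.7 X units [-0.208  0.978] Y units [-0.978 -0.208]
226 min [-120.6  -29.6   29.2] max [-0.3 25.6 42.9]
slope deg [-0.7  1.3] z med 35.2
-115 [-20.5  -1.2]
-105 [-25.3  19.1]
-95 [-17.9  16.1]
-85 [-14.   14.9]
-75 [-17.9  12.9]
-65 [-14.9  15. ]
-55 [-18.5  16. ]
-45 [-17.3  10.1]
-5 [-29.4  24.7]
```

```bash
python3 -m crank '{"steps":[[[-0.06,0.3,0.04],[0,0,0]],[[-0.06,0.3,0],[0,0,0]],[[-0.06,0.3,0],[0,0,0]],[[-0.08,0.3,0],[0,0,0]],[[-0.08,0.3,0],[0,0,0]],[[-0.05,0.2,0],[0,0,0]],[[0,0,0],[0,0,0]],[[0,0,0],[0,0,0]]]}'
python3 plan.py reader -24 0 23.5 40; python3 held.py 34
```

```text
time: 6.93
ee_pos: [0.6511, 0.0335, 0.0241]
eef_rot: [0.593, 0.729, 0.216, -0.264]
ft_force: [-0.3, -0.0, -0.4]
width: 0.0295
grip_force: 35.0
t 6.93 tcp [651.1  33.5  24.1] F [-0.3 -0.  -0.4] w 29.5 grip 35.0
shift [-0.33  1.63 -0.03] turn [0.02 0.02 0.05] q [ 0.56  0.86 -0.56  1.37 -0.25  1.25  0.44]
reader xy -65.6 0.3 X units [-0.208  0.978] Y units [-0.978 -0.208]
219 min [-75.2 -28.3  27.5] max [-0.1 24.4 40.8]
slope deg [-1.  -0.2] z med 35.2
-70 [-18.4   3.5]
-60 [-22.3  19.1]
-50 [-15.   14.9]
-40 [-14.7  14.5]
-30 [-16.1  14.6]
-20 [-16.6  15.1]
-10 [-25.5  24. ]
0 [-24.7  21.6]
```

```bash
python3 -m crank '{"steps":[[[-0.03,0.15,-0.02],[0,0,0]],[[-0.03,0.15,0],[0,0,0]],[[-0.03,0.15,0],[0,0,0]],[[-0.03,0.15,0],[0,0,0]],[[-0.03,0.15,0],[0,0,0]],[[-0.03,0.15,0],[0,0,0]],[[-0.03,0.15,0],[0,0,0]],[[-0.03,0.15,0],[0,0,0]],[[0,0,0],[0,0,0]]]}'
python3 plan.py reader -24 0 23 40
```

```text
time: 7.73
ee_pos: [0.6449, 0.0645, 0.0238]
eef_rot: [0.593, 0.73, 0.216, -0.264]
ft_force: [0.8, 1.1, -0.1]
width: 0.0295
grip_force: 35.0
t 7.73 tcp [644.9  64.5  23.8] F [ 0.8  1.1 -0.1] w 29.5 grip 35.0
shift [-0.08  0.39 -0.03] turn [0.01 0.02 0.04] q [ 0.54  0.85 -0.57  1.41 -0.26  1.21  0.42]
reader xy -34.0 -0.0 X units [-0.208  0.978] Y units [-0.978 -0.208]
```

```bash
python3 -m crank '{"steps":[[[-0.02,0.1,-0.03],[0,0,0]],[[-0.02,0.1,-0.02],[0,0,0]],[[-0.02,0.1,0],[0,0,0]],[[0,0,0],[0,0,0]]]}'
python3 plan.py reader -24 0 23 40
python3 -m crank '{"steps":[[[-0.01,0.06,0],[0,0,0]],[[-0.01,0.06,0],[0,0,0]],[[0,0,0],[0,0,0]]]}'
python3 plan.py reader -24 0 23 40
```

```text
time: 8.07
ee_pos: [0.6435, 0.0715, 0.0224]
eef_rot: [0.593, 0.729, 0.216, -0.264]
ft_force: [0.4, 1.0, -0.4]
width: 0.0298
grip_force: 35.0
t 8.07 tcp [643.5  71.5  22.4] F [ 0.4  1.  -0.4] w 29.8 grip 35.0
shift [-0.03  0.11  0.03] turn [0.01 0.02 0.05] q [ 0.53  0.84 -0.57  1.42 -0.27  1.2   0.41]
reader xy -26.9 -0.1 X units [-0.208  0.978] Y units [-0.978 -0.208]
time: 8.32
ee_pos: [0.6432, 0.0741, 0.0224]
eef_rot: [0.593, 0.729, 0.216, -0.264]
ft_force: [0.3, -0.8, -0.8]
width: 0.0296
grip_force: 35.0
t 8.32 tcp [643.2  74.1  22.4] F [ 0.3 -0.8 -0.8] w 29.6 grip 35.0
shift [-0.01  0.01  0.02] turn [0.02 0.02 0.05] q [ 0.53  0.84 -0.57  1.42 -0.27  1.19  0.41]
reader xy -24.3 -0.3 X units [-0.208  0.978] Y units [-0.978 -0.208]
```

```bash
python3 -m crank '{"steps":[[[-0.01,0.06,0],[0,0,0]],[[-0.01,0.04,0],[0,0,0]],[[0,0,0],[0,0,0]],[[0,0,0],[0,0,0]]]}'
python3 plan.py reader -24 0 23 40; python3 held.py 33
```

```text
time: 8.65
ee_pos: [0.6431, 0.0747, 0.0222]
eef_rot: [0.594, 0.729, 0.215, -0.263]
ft_force: [-0.1, -5.5, -0.0]
width: 0.0295
grip_force: 35.0
t 8.65 tcp [643.1  74.7  22.2] F [-0.1 -5.5 -0. ] w 29.5 grip 35.0
shift [-0.01 -0.01  0.03] turn [0.04 0.03 0.07] q [ 0.53  0.84 -0.57  1.42 -0.27  1.19  0.41]
reader xy -23.7 -0.4 X units [-0.208  0.978] Y units [-0.978 -0.208]
94 min [-33.2 -29.7  26.5] max [-0.2 26.7 39.8]
slope deg [-1.   1.3] z med 33.5
-28 [-18.5   1.3]
-18 [-17.3  19.1]
-8 [-28.   24.1]
2 [-27.5  20.5]
```

```bash
python3 -m crank '{"steps":[[[0,0.04,-0.02],[0,0,0]],[[0,0.02,-0.02],[0,0,0]],[[0,0,0],[0,0,0]],[[0,0,0],[0,0,0]]]}'
python3 plan.py reader -24 0 23 40
```

```text
time: 9.03
ee_pos: [0.6433, 0.0748, 0.0217]
eef_rot: [0.594, 0.729, 0.215, -0.263]
ft_force: [-3.9, -11.6, 8.0]
width: 0.0295
grip_force: 35.0
t 9.03 tcp [643.3  74.8  21.7] F [ -3.9 -11.6   8. ] w 29.5 grip 35.0
shift [-0.02 -0.02  0.05] turn [0.05 0.03 0.08] q [ 0.53  0.84 -0.57  1.42 -0.27  1.19  0.41]
reader xy -23.7 -0.6 X units [-0.208  0.978] Y units [-0.978 -0.208]
```

```bash
python3 -m crank '{"steps":[[[0,0,0],[0,0,0]],[[0,0,0],[0,0,0]],[[0,0,0],[0,0,0]]]}' 37
python3 -m crank '{"steps":[[[0.03,-0.13,0.15],[0,0,0]],[[0.06,-0.3,0.38],[0,0,0]],[[0.09,-0.4,0.5],[0,0,0]],[[0.11,-0.5,0.6],[0,0,0]],[[0.11,-0.5,0.6],[0,0,0]],[[0.11,-0.5,0.6],[0,0,0]],[[0.11,-0.5,0.6],[0,0,0]],[[0.11,-0.5,0.4],[0,0,0]],[[0.11,-0.5,0.3],[0,0,0]],[[0,0,0],[0,0,0]]]}'
python3 plan.py reader -24 0 23 40; python3 - <<'E'
from h import *
c=shot("top"); cv2.imwrite("pics/t4.png",cv2.resize(c["pixels"][170:290,200:350],None,fx=4,fy=4,interpolation=cv2.INTER_CUBIC))
E
```

```text
time: 9.28
ee_pos: [0.6426, 0.0783, 0.0214]
eef_rot: [0.593, 0.729, 0.216, -0.264]
ft_force: [0.4, 0.5, -0.3]
width: 0.036
grip_force: 0.0
time: 10.12
ee_pos: [0.6653, -0.0219, 0.1267]
eef_rot: [0.595, 0.729, 0.216, -0.262]
ft_force: [0.6, -1.5, 0.5]
width: 0.0369
grip_force: 0.0
t 10.12 tcp [665.3 -21.9 126.7] F [ 0.6 -1.5  0.5] w 36.9 grip 0.0
shift [-0.9   3.85 -4.15] turn [0.05 0.06 0.1 ] q [ 0.6   0.8  -0.55  1.23 -0.26  1.46  0.41]
reader xy -122.8 -2.0 X units [-0.208  0.978] Y units [-0.978 -0.208]
```

View pics/t4.png

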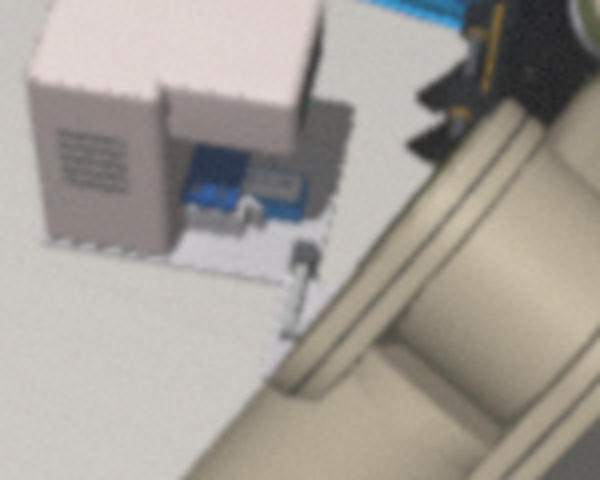

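The top view shows the box (crop 275,190) under the jaw between the cheeks, label up. The gripper is clear and the bolt is still open. I check the box's rear edge and plan the bolt approach.

```bash
cat > rear.py <<'E'
from h import *
c=shot("top"); im=c["pixels"]
a=np.radians(102);X=np.array([np.cos(a),np.sin(a)]);Y=np.array([-np.sin(a),np.cos(a)])
f=lambda uv,z:((plane(c,uv,z)*1000)[:,:2]-[637.8,97.8])@np.c_[X,Y]
hsv=cv2.cvtColor(im,cv2.COLOR_BGR2HSV)
m=((hsv[...,0]>95)&(hsv[...,0]<125)&(hsv[...,1]>110)); m[:,:240]=0;m[:,285:]=0;m[:205]=0;m[235:]=0
v,u=np.nonzero(m); q=f(np.c_[u,v],.032); print("blue (box side/jaw) on z=32: x",q[:,0].min().round(1))
q=f(np.c_[u,v],.019); print("on z=19 (mid side)",q[:,0].min().round(1),q[:,1].max().round(1))
v,u=np.mgrid[190:235,255:290]; P=depth(c,np.c_[u.ravel(),v.ravel()])*1000
p=np.c_[(P[:,:2]-[637.8,97.8])@np.c_[X,Y],P[:,2]]
s=p[(p[:,2]>26)&(p[:,2]<38)&(abs(p[:,1])<14)&(p[:,0]<-5)]; print("top pts",len(s),s[:,0].min().round(1),np.percentile(s[:,0],5).round(1),np.median(s[:,2]).round(1))
E
python3 rear.py; python3 plan.py reader -76 158 100 40
```

```text
blue (box side/jaw) on z=32: x -35.0
on z=19 (mid side) -33.3 16.1
top pts 70 -36.6 -35.9 32.7
t 10.22 tcp [663.9 -18.4 124.9] F [-0.2  0.8  0. ] w 37.0 grip 0.0
shift [ 5.77  2.99 -1.  ] turn [0.02 0.03 0.06] q [ 0.6   0.8  -0.56  1.23 -0.26  1.45  0.41]
reader xy -119.1 -1.4 X units [-0.208  0.978] Y units [-0.978 -0.208]
```

```bash
python3 plan.py reader -76 -158 100 40
```

```text
t 10.22 tcp [663.9 -18.4 124.9] F [-0.2  0.8  0. ] w 37.0 grip 0.0
shift [-6.6   0.36 -1.  ] turn [0.02 0.03 0.06] q [ 0.6   0.8  -0.56  1.23 -0.26  1.45  0.41]
reader xy -119.1 -1.4 X units [-0.208  0.978] Y units [-0.978 -0.208]
```

```bash
python3 -m crank '{"steps":[[[-0.4,0,0],[0,0,0]],[[-0.7,0,0],[0,0,0]],[[-0.8,0,0],[0,0,0]],[[-0.8,0,0],[0,0,0]],[[-0.8,0,0],[0,0,0]],[[-0.8,0,0],[0,0,0]],[[-0.8,0.1,0],[0,0,0]],[[-0.8,0.1,-0.4],[0,0,0]],[[-0.7,0.1,-0.6],[0,0,0]],[[0,0,0],[0,0,0]]]}' 0 20
python3 plan.py reader -76 -158 26 40; python3 - <<'E'
from h import *
c=shot("side"); cv2.imwrite("pics/c5.png",cv2.resize(c["pixels"][150:290,180:340],None,fx=4,fy=4,interpolation=cv2.INTER_CUBIC))
E
```

```text
time: 11.05
ee_pos: [0.4941, -0.0092, 0.097]
eef_rot: [0.593, 0.729, 0.214, -0.267]
ft_force: [-0.6, 0.6, -0.4]
width: 0.0006
grip_force: 0.0
t 11.05 tcp [494.1  -9.2  97. ] F [-0.6  0.6 -0.4] w 0.6 grip 0.0
shift [ 0.2  -0.01 -2.84] turn [ 0.01 -0.04  0.03] q [ 0.81  0.53 -0.61  1.74 -0.34  1.29  0.58]
reader xy -74.8 162.8 X units [-0.208  0.978] Y units [-0.978 -0.208]
```

View pics/c5.png

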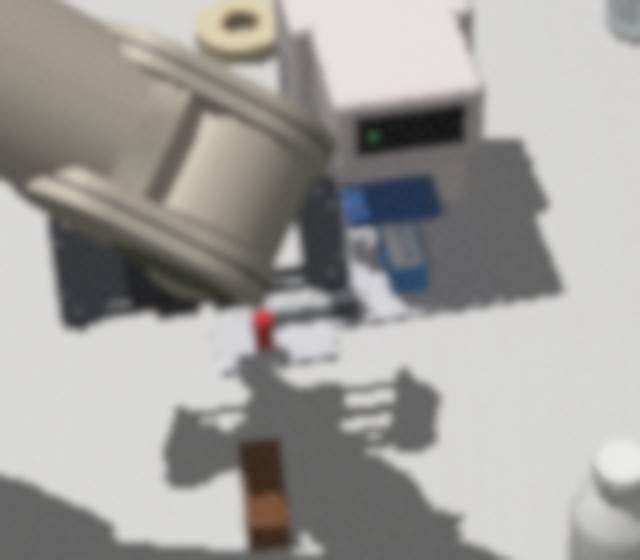

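The side crop shows the box in the pocket at (405,260), the red knob at (263,325) and the closed gripper to the knob's left, clear of it. I lower, then push.

```bash
python3 -m crank '{"steps":[[[0,0,-0.5],[0,0,0]],[[0,0,-0.7],[0,0,0]],[[0,0,-0.7],[0,0,0]],[[0,0,-0.5],[0,0,0]],[[0,0,-0.3],[0,0,0]],[[0,0,-0.1],[0,0,0]],[[0,0,0],[0,0,0]],[[0,0,0],[0,0,0]]]}'
python3 plan.py reader -76 -115 26 40
python3 -m crank '{"steps":[[[0.2,0.04,0],[0,0,0]],[[0.3,0.06,0],[0,0,0]],[[0.3,0.06,0],[0,0,0]],[[0.3,0.06,0],[0,0,0]],[[0.3,0.06,0],[0,0,0]],[[0.2,0.04,0],[0,0,0]],[[0.1,0.02,0],[0,0,0]],[[0,0,0],[0,0,0]]]}'
python3 plan.py reader -76 -94 26 40
```

```text
time: 11.77
ee_pos: [0.4992, -0.0104, 0.0301]
eef_rot: [0.593, 0.729, 0.216, -0.264]
ft_force: [-0.2, -0.1, 0.9]
width: 0.0005
grip_force: 0.0
t 11.77 tcp [499.2 -10.4  30.1] F [-0.2 -0.1  0.9] w 0.5 grip 0.0
shift [ 1.67  0.4  -0.16] turn [0.02 0.03 0.05] q [ 0.79  0.64 -0.59  1.75 -0.31  1.18  0.62]
reader xy -77.0 158.0 X units [-0.208  0.978] Y units [-0.978 -0.208]
time: 12.43
ee_pos: [0.5418, -0.0016, 0.0295]
eef_rot: [0.593, 0.729, 0.216, -0.264]
ft_force: [-0.3, 0.2, 0.2]
width: 0.0
grip_force: 0.0
t 12.43 tcp [541.8  -1.6  29.5] F [-0.3  0.2  0.2] w 0.0 grip 0.0
shift [ 0.79  0.22 -0.14] turn [0.02 0.02 0.05] q [ 0.73  0.7  -0.58  1.65 -0.29  1.2   0.57]
reader xy -77.3 114.5 X units [-0.208  0.978] Y units [-0.978 -0.208]
```

```bash
python3 -m crank '{"steps":[[[0.2,0.04,0],[0,0,0]],[[0.2,0.04,0],[0,0,0]],[[0.2,0.05,0],[0,0,0]]]}'
python3 -m crank '{"steps":[[[0.1,0.02,0],[0,0,0]],[[0.06,0.02,0],[0,0,0]],[[0.04,0.01,0],[0,0,0]]]}'
python3 plan.py reader -76 -94 30 40
```

```text
time: 12.68
ee_pos: [0.5564, 0.0012, 0.0294]
eef_rot: [0.593, 0.729, 0.216, -0.264]
ft_force: [-2.2, -2.0, 0.7]
width: 0.0005
grip_force: 1.1
time: 12.93
ee_pos: [0.5614, 0.0023, 0.0294]
eef_rot: [0.593, 0.729, 0.216, -0.264]
ft_force: [-2.3, -1.1, 0.5]
width: 0.0006
grip_force: 1.0
t 12.93 tcp [561.4   2.3  29.4] F [-2.3 -1.1  0.5] w 0.6 grip 1.0
shift [0.01 0.06 0.02] turn [0.02 0.02 0.05] q [ 0.7   0.73 -0.57  1.6  -0.28  1.21  0.54]
reader xy -77.5 94.5 X units [-0.208  0.978] Y units [-0.978 -0.208]
```

```bash
for i in 1; do python3 -m crank '{"steps":[[[0.1,0.02,0],[0,0,0]],[[0.1,0.02,0],[0,0,0]],[[0,0,0],[0,0,0]]]}'; done
python3 -m crank '{"steps":[[[0.1,0.02,0],[0,0,0]],[[0.06,0.01,0],[0,0,0]],[[0,0,0],[0,0,0]]]}'
python3 plan.py reader -76 -84 30 40; python3 - <<'E'
from h import *
c=shot("side"); cv2.imwrite("pics/c6.png",cv2.resize(c["pixels"][150:290,180:340],None,fx=4,fy=4,interpolation=cv2.INTER_CUBIC))
E
```

```text
time: 13.18
ee_pos: [0.5667, 0.0036, 0.0296]
eef_rot: [0.593, 0.729, 0.216, -0.264]
ft_force: [-0.4, 0.3, -0.4]
width: 0.0003
grip_force: 0.2
time: 13.43
ee_pos: [0.5683, 0.0039, 0.0295]
eef_rot: [0.593, 0.729, 0.214, -0.266]
ft_force: [-11.7, -4.8, 6.2]
width: -0.0002
grip_force: 6.0
t 13.43 tcp [568.3   3.9  29.5] F [-11.7  -4.8   6.2] w -0.2 grip 6.0
shift [0.12 0.08 0.02] turn [ 0.02 -0.02  0.03] q [ 0.69  0.74 -0.57  1.58 -0.28  1.22  0.53]
reader xy -77.4 87.5 X units [-0.208  0.978] Y units [-0.978 -0.208]
```

View pics/c6.png

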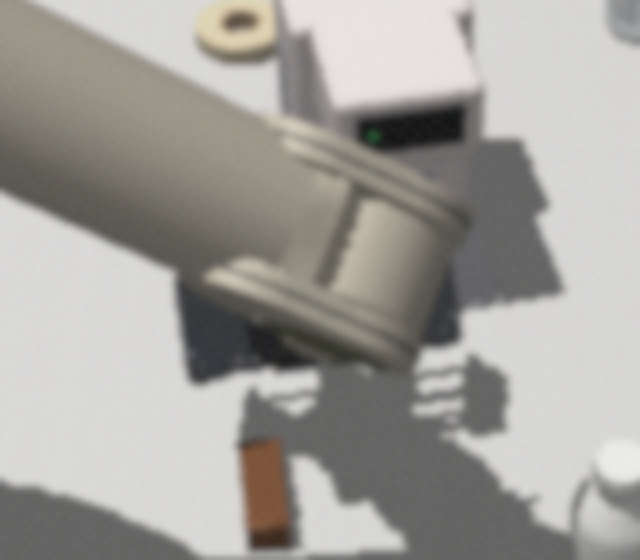

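The arm hides the bolt, but the force has jumped to about 13 N, which is the stop. I give one more small nudge, retreat and look.

```bash
python3 -m crank '{"steps":[[[0.06,0.01,0],[0,0,0]],[[0,0,0],[0,0,0]],[[0,0,0],[0,0,0]]]}'
python3 -m crank '{"steps":[[[-0.3,-0.06,0],[0,0,0]],[[-0.6,-0.13,0],[0,0,0]],[[-0.6,-0.1,0],[0,0,0]],[[-0.6,-0.2,0.5],[0,0,0]],[[-0.6,-0.4,0.8],[0,0,0]],[[-0.4,-0.8,0.8],[0,0,0]],[[-0.2,-0.9,0.8],[0,0,0]],[[0,-0.9,0.8],[0,0,0]],[[0,-0.9,0.8],[0,0,0]],[[0,-0.9,0.5],[0,0,0]]]}'
python3 -m crank '{"steps":[[[0,-0.9,0],[0,0,0]],[[0,-0.9,0],[0,0,0]],[[0,-0.9,0],[0,0,0]],[[0,-0.6,0],[0,0,0]],[[0,-0.3,0],[0,0,0]],[[0,0,0],[0,0,0]]]}'
python3 rear.py; python3 - <<'E'
from h import *
S=shot("side");T=shot("top")
a=np.radians(102);X=np.array([np.cos(a),np.sin(a)]);Y=np.array([-np.sin(a),np.cos(a)])
for n,c in(("side",S),("top",T)):
    hsv=cv2.cvtColor(c["pixels"],cv2.COLOR_BGR2HSV)
    m=((hsv[...,0]<8)|(hsv[...,0]>170))&(hsv[...,1]>120); v,u=np.nonzero(m); P=depth(c,np.c_[u,v])
    P=P[(P[:,2]<.055)&(P[:,2]>.012)&(np.hypot(P[:,0]-.57,P[:,1])<.08)]*1000
    if len(P): print(n,len(P),((np.median(P[:,:2],0)-[637.8,97.8])@np.c_[X,Y]).round(1))
cv2.imwrite("pics/end.png",np.hstack([cv2.resize(c["pixels"][y:y+110,x:x+80],None,fx=5,fy=5,interpolation=cv2.INTER_CUBIC) for c,x,y in((S,225,160),(T,235,180))]))
E
```

```text
time: 13.73
ee_pos: [0.5684, 0.0039, 0.0294]
eef_rot: [0.593, 0.729, 0.214, -0.267]
ft_force: [-17.1, -7.0, 10.4]
width: 0.0006
grip_force: 9.1
time: 14.57
ee_pos: [0.49, -0.1288, 0.157]
eef_rot: [0.593, 0.73, 0.216, -0.263]
ft_force: [1.1, 0.2, 0.8]
width: 0.0005
grip_force: 0.0
time: 15.07
ee_pos: [0.4894, -0.2192, 0.1543]
eef_rot: [0.594, 0.729, 0.216, -0.264]
ft_force: [0.9, 0.5, -0.7]
width: 0.0006
grip_force: 0.0
blue (box side/jaw) on z=32: x -35.0
on z=19 (mid side) -33.3 16.1
top pts 84 -50.6 -45.3 32.3
side 23 [-85.1  68.9]
top 26 [-77.1  74.3]
```

View pics/end.png

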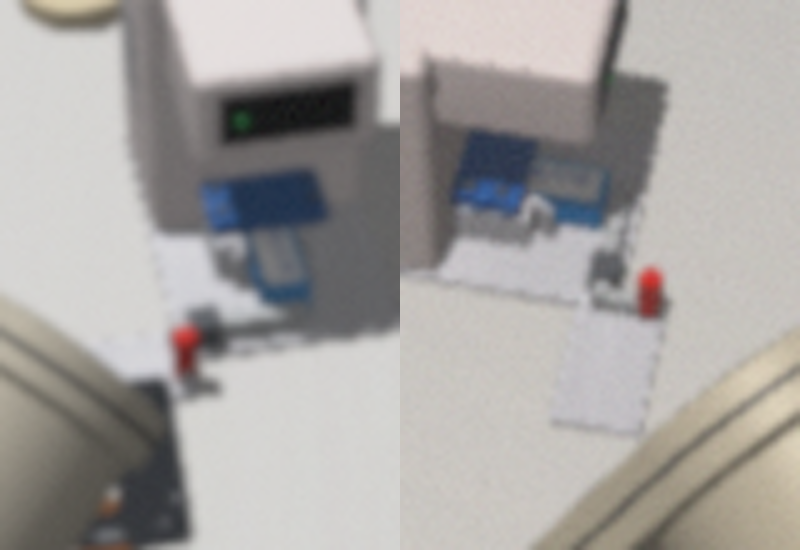

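The two crops show the bar across behind the box (left crop 255,320) and the knob at reader y≈71, so the bolt is shut. The box is home under the jaw with its label up, and the robot is clear.

```bash
python3 -c "
from bench import ticket; print(ticket.close_job())"
```

```text
the job is handed in; nothing more can be done
None
```

The blue slide box is home against the end stop under the jaw, label up, the bolt is pushed to its stop behind it, and I handed the job in at about 15 s with the robot clear; no verdict came back.

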